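# Peel the cover tray off a clinging stack and show it to the code reader

### The job

Wake the code reader by pressing its push button fully down and letting it come up again. Then take the cover tray by its upright pull rib, peel it off the clinging stack of nested trays by lifting that corner first, so that the trays below stay standing where they are, and present its underside to the reader: hold it about level, centred over the dark window and about 8 cm above it. Finish while still holding it there in the gripper, touching nothing with it, and leave the other things on the counter alone.

Things in the scene. Friction and masses are not known exactly. Their poses are not given: they have to be found in the camera images.
- cover_rib (a point): Centre of the upright pull rib of the white plastic cover tray: 30 mm long (along the cover's x), 10 mm thick (along y: grip across this), standing 27 mm above the tray's plate on a 26 mm wide ear outside one corner. This point is 14 mm above the plate's top. Cover axes: x horizontal from the tray's centre to the rib (the tray's diagonal), z up.
- cover_mid (a point): Centre of the underside of the cover's plate; the rib's centre lies 72 mm along the cover's +x and 17 mm higher. The cover (60 g) is a rectangular tray, 104 x 84 mm, plate 3 mm thick; its skirt reaches 7.5 mm below this point and clings to the trays below at its corners (0.4 N at the rib's, 1.9 N at the two beside it, 2.2 N at the far one) until that corner has risen 4 to 8 mm.
- cover_near (a point): Point on the underside of the cover's plate by the corner with the rib, 62 mm from cover_mid along the cover's +x.
- cover_far (a point): Point under the cover's plate by the corner opposite the rib, 62 mm from cover_mid along the cover's -x. Turned up about this corner, the cover's corners come loose one after the other.
- cover: The cover tray as a whole; origin at cover_mid, x axis towards the rib, z up.
- stack: The nested lower trays, one loose white block of 100 x 80 mm, 34 mm tall, 0.52 kg, standing on the counter under the cover. Origin at the centre of its underside; x axis along its diagonal, towards the corner under the rib.
- reader: The code reader, a fixed flat white box 160 x 116 mm, 34 mm tall. Origin at the centre of its underside; window towards its +x end, button towards its -x end.
- reader_window (a point): Centre of the top face of the reader's dark square window (76 x 76 mm), 36.5 mm above the counter; the window looks straight up.
- start_button_top (a point): Centre of the top of the reader's round black push button (24 mm wide), near the end of the reader away from the window's centre (80 mm from it). Press straight down.
- start_button (a joint): Travel of the push button in m: 0 is up, 0.006 fully down; its spring takes 5 N to be fully down, and brings it up again.
- beaker_50: small glass beaker, 44 mm wide, 54 mm tall; origin at the centre of its underside; leave it alone
- conical_flask: conical glass flask, 62 mm wide, 103 mm tall; origin at the centre of its underside; leave it alone
- cork_2: cork stopper, 26 mm wide, 26 mm tall; origin at the centre of its underside; leave it alone
- petri_dish: flat covered glass dish, 96 mm wide, 16 mm tall; origin at the centre of its underside; leave it alone
- beaker_250: large glass beaker, 72 mm wide, 92 mm tall; origin at the centre of its underside; leave it alone

How it is judged:
By the outcome, as a careful person would: the job done as asked, in the order asked, and still so for the second after the job is handed in, while the arm keeps its last pose, push and grip.
It also fails if it takes over 64 s, if anything falls off the work surface, if the arm or the gripper's body presses on something with over 40 N, if the wrist force passes 120 N, or if a joint passes its speed limit or range.

### The arm

A 6-joint arm with a two-finger parallel gripper is mounted at the origin on a cart in front of the work surface, level with it; the furniture and walls round the work are solid. World frame = base frame: x ahead of the robot, y to its left, z up, the work surface at z = 0. Lengths are in m, angles in rad, forces in N, time in s.
With the tool pointing down it reaches from about 0.25 to 0.775 m from the base axis. Payload 8.9 kg.
Tool frame: the origin (TCP) lies at the very end of the fingers, on their centre line; the grasp point (between the pads) lies 19 mm behind it (env.pinch_z is the distance from the TCP to the grasp point, in m); z points along the fingers, y is the direction in which the jaws open and shut (so a half turn about z gives the same grasp; the last joint's range is limited). The gripper opens to 85 mm and grips with 20 to 120 N. Pads are 22 mm wide; open, the fingers measure 114 mm over their backs; the gripper's body (76 mm by 85 mm) begins 54 mm behind the grasp point. The pads swing forward as they close: fully open they stand 13 mm farther back than shut.
Start: joints at [1.077, 0.291, -0.153, 1.127, 0, 1.431], TCP at [0.182, 0.492, 0.231] pointing down, gripper open.
Joint ranges: [-2.52, 2.52], [-0.91, 1.74], [-1.3, 1.37], [-1.96, 2.02], [-1.52, 1.47], [-3.14, 3.14]. Speed limits (rad/s): [2.22, 2.22, 2.79, 3.14, 3.14, 3.14].

### API

Orientations are given as a unit quaternion [w, x, y, z].
In Python, from station import env, read_camera, camera_params, ticket gives the robot as it stands.
- The arm moves only by the tool drive_tool, never from a script. Its argument "targets" is text: rows parted by semicolons, each of 7 numbers parted by spaces: the turn, a rotation vector about the tool's x, y, z in degrees, then the shift along the tool's x, y, z in cm, then the opening, from -1 (shut) to 1 (fully open). A call has 1 to 10 rows; each row is the pose to reach, as a shift and turn from the pose commanded when the call began, along the tool's axes at that moment; what a row does not reach only later rows make up. A row lasts 1/12 s, in which the tool goes at most 41.7 mm and 7.16 degrees, less where a joint would pass 70% of its speed; a pose out of reach is approached as far as the arm can. A call with a gripper value outside its range is refused whole. The fingers move at their own pace and stop on an object; the grip force is fixed at half the most. Time passes only in rows, so rows that repeat a pose let the fingers close. It gives the time, the measured TCP pose, the force and the opening at its end, in the units of the state.
- env.get_state(): the state, without advancing time (a new reading comes with each control period).
- read_camera(name): name is "scene" or "top" or "wrist"; returns (picture, depth): 480x640x3 uint8, red, green, blue; 480x640 float32, m along the optical axis (not along the pixel's ray), 0 where there is no reading.
- camera_params(name): a dict with "K" (3x3 intrinsics, pixels), "view" (4x4, takes a point from world to camera coordinates). Camera axes: x right, y up, looking along -z (the intrinsics and any distortion apply to the point x, -y, -z); pixel columns grow to the right and rows downward; lengths in m; the calibration is good to about 2 mm. A picture is of the moment at which its call begins: read the wrist's pose just before it. camera_params takes no time and is no camera call; for the wrist camera it gives the pose at the moment of the call.
- ticket.finish_job(): hands the job in, once; it reports no verdict.
The state is a dict: "time": time; "joint_pos": joint angles; "joint_vel": joint speeds; "tau": joint torques, N m; "ee_pos": TCP position; "tool_rot": TCP orientation; "contact_force": force on the tool from outside, world axes, zero at the start; "torque": the same for the moment, N m; "finger_gap": opening from 0.0 (shut) to 1.0 (fully open).
Only numpy, scipy, OpenCV 4.12 (cv2) and the standard library are available. Lean on these libraries where they do the work, as an engineer would, in place of code of your own. Each camera call takes 0.05 s, during which the arm holds its last target.

## Working session

There is one attempt and no reset: what is moved stays moved. The work goes in short steps, Python scripts to look and compute and a tool call to move; the robot and the scene stay as the last step left them, time stands still between calls to the robot, and variables do not carry over. Pictures are saved under pics/ and viewed, and the job is handed in when it is done.

Besides the shell and the picture viewer there is one more tool, called after "Emit:" in YAML: its name, and indented under it one key for each argument. drive_tool: Moves the arm, as the interface text tells. Its arguments: {"type":"object","properties":{"targets":{"type":"string"}},"required":["targets"]}

```bash
ls; mkdir -p pics; cat > h.py <<'E'
import numpy as np,cv2
from station import env, read_camera, camera_params, ticket
def shot(n,fn):
    p=camera_params(n); im,d=read_camera(n)
    cv2.imwrite('pics/'+fn+'.png',im[:,:,::-1]); np.savez('pics/'+fn+'.npz',im=im,d=d,K=p['K'],V=p['view'])
    return im,d,p
def load(fn):
    z=np.load('pics/'+fn+'.npz'); return z['im'],z['d'],dict(K=z['K'],view=z['V'])
def world(d,p):
    K=np.array(p['K']);V=np.array(p['view'])
    v,u=np.mgrid[0:480,0:640]
    x=(u-K[0,2])/K[0,0]*d; y=(v-K[1,2])/K[1,1]*d
    c=np.stack([x,-y,-d,np.ones_like(d)],-1)
    w=c@np.linalg.inv(V).T
    w=w[...,:3]; w[d==0]=np.nan
    return w
E
python3 - <<'E'
from h import *
for n in ['scene','top','wrist']:
    im,d,p=shot(n,n+'0'); print(n,p, (d==0).mean())
s=env.get_state();print(s, env.pinch_z)
E
```

```text
pics
scene {'K': array([[451.60004859,   0.        , 316.22586493],
       [  0.        , 451.60004859, 241.1441922 ],
       [  0.        ,   0.        ,   1.        ]]), 'view': array([[ 0.66235474, -0.74917356, -0.00501793, -0.39249443],
       [ 0.53071354,  0.46446266,  0.70895527, -0.32215895],
       [-0.5287999 , -0.47224296,  0.7052356 , -1.08764873],
       [ 0.        ,  0.        ,  0.        ,  1.        ]])} 0.003958333333333334
top {'K': array([[603.79052632,   0.        , 308.421631  ],
       [  0.        , 603.79052632, 237.21162508],
       [  0.        ,   0.        ,   1.        ]]), 'view': array([[-0.00505915, -0.99989699, -0.0134322 , -0.01565285],
       [ 0.99190555, -0.00672209,  0.1267998 , -0.50763999],
       [-0.12687703, -0.01268198,  0.99183738, -1.84158264],
       [ 0.        ,  0.        ,  0.        ,  1.        ]])} 0.003880208333333333
wrist {'K': array([[424.42135854,   0.        , 326.9445282 ],
       [  0.        , 424.42135854, 243.60261929],
       [  0.        ,   0.        ,   1.        ]]), 'view': array([[ 3.47436325e-01,  9.37703105e-
[... 303 characters left out ...]
 0.003896484375
{'time': 0.15, 'joint_pos': array([ 1.07671177e+00,  2.91154341e-01, -1.53919220e-01,  1.12667772e+00,
       -2.05927799e-05,  1.43148061e+00]), 'joint_vel': array([-0.0013151 , -0.00155137,  0.00188754,  0.00098897,  0.00076431,
       -0.00058171]), 'tau': array([ 1.02867900e-03, -5.37368381e+01,  3.31521535e+01,  1.14596167e-02,
       -1.89018779e-04,  2.23801095e-05]), 'ee_pos': array([0.18223417, 0.49202897, 0.23087501]), 'tool_rot': array([-1.38917166e-04,  1.76455616e-01,  9.84308482e-01, -4.56936768e-04]), 'contact_force': array([ 0.41649467,  0.09913836, -0.43369894]), 'torque': array([-0.01658717,  0.02233218,  0.02116231]), 'finger_gap': 0.999309570401252} 0.0187
```

View pics/scene0.png

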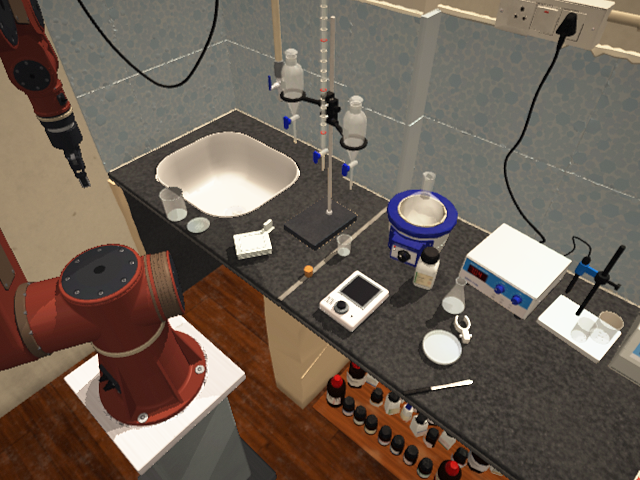

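View pics/top0.png

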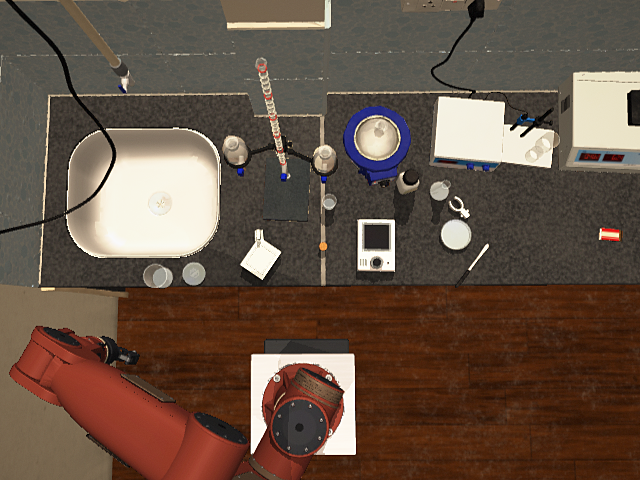

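View pics/wrist0.png

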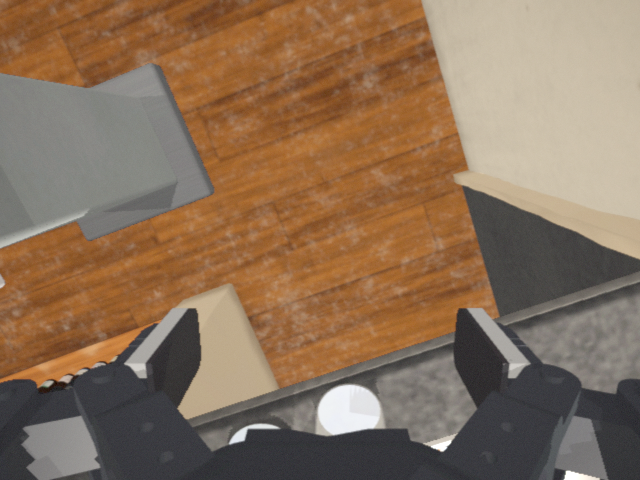

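The scene and top views show the tray stack (top px 260,257) with its rib at about (259,237). The reader is at (376,245) with its button at (376,263). Next I'll measure them from depth.

```bash
python3 - <<'E'
from h import *
for n in ['top','scene']:
    im,d,p=load(n+'0'); w=world(d,p)
    print(n)
    # counter check
    for nm,lo,hi,zl,zh in [('plate',(0.3,0.0),(0.6,0.3),0.028,0.05),('rib',(0.3,0.0),(0.6,0.3),0.052,0.075),('reader',(0.3,-0.35),(0.6,-0.05),0.028,0.0357),('button',(0.3,-0.35),(0.6,-0.05),0.0385,0.06),('windowr',(0.3,-0.35),(0.6,-0.05),0.0357,0.0385)]:
        m=(w[...,0]>lo[0])&(w[...,0]<hi[0])&(w[...,1]>lo[1])&(w[...,1]<hi[1])&(w[...,2]>zl)&(w[...,2]<zh)
        nn,l,st,c=cv2.connectedComponentsWithStats(m.astype(np.uint8))
        for i in range(1,nn):
            if st[i,4]<12: continue
            q=w[l==i]; r=cv2.minAreaRect((q[:,:2]*1000).astype(np.float32))
            print(nm,st[i],q.mean(0).round(4),np.median(q[:,2]).round(4),q[:,2].max().round(4),np.round(r[0],1),np.round(r[1],1),round(r[2],1))
im,d,p=load('top0');w=world(d,p)
for u,v in [(150,240),(300,270),(376,263),(260,260),(258,237),(376,235),(284,176),(324,158),(235,150),(330,201),(323,246),(285,200)]: print(u,v,w[v,u].round(4))
a=im[150:290,220:420]
cv2.imwrite('pics/topc.png',cv2.resize(a[:,:,::-1],None,fx=4,fy=4,interpolation=cv2.INTER_CUBIC))
a=load('scene0')[0][190:340,210:410]
cv2.imwrite('pics/scenec.png',cv2.resize(a[:,:,::-1],None,fx=4,fy=4,interpolation=cv2.INTER_CUBIC))
E
```

```text
top
plate [291 208   9   5  15] [0.594  0.0216 0.0313] 0.0298 0.0371 [593.1  23.1] [24.7 11.7] 81.1
plate [265 210  14   9  32] [0.5817 0.0958 0.0309] 0.03 0.0377 [578.8  95.8] [22.  37.8] 25.9
plate [240 230  41  50 910] [0.4457 0.1304 0.0366] 0.0363 0.0494 [457.7 131. ] [103.4 127.7] 56.2
rib [256 230   5  10  33] [0.5129 0.135  0.0615] 0.0621 0.0687 [513.9 135.3] [29.8 10.1] 7.0
reader [357 220  38  52 965] [ 0.4838 -0.2275  0.0322] 0.0324 0.0357 [ 481.6 -226.6] [114.3 159.2] 88.6
button [383 232   8   7  14] [ 0.5097 -0.2586  0.0425] 0.041 0.0499 [ 510.8 -257.4] [25.9 11.3] 44.5
button [370 256  13  14 119] [ 0.4278 -0.2262  0.0474] 0.0467 0.0599 [ 427.2 -225.8] [36.9 40.2] 88.5
windowr [380 234   5   6  13] [ 0.509  -0.2465  0.0366] 0.0364 0.0384 [ 507.7 -246.1] [12.5 15.5] 88.0
windowr [380 246   8   6  13] [ 0.4713 -0.2508  0.0373] 0.0374 0.0383 [ 470.1 -248.3] [10.  23.3] 30.7
scene
plate [234 225  41  32 787] [0.4467 0.1233 0.036 ] 0.0361 0.0495 [455.2 121.6] [ 94.  130.6] 59.2
rib [264 220   8   8  41] [0.5149 0.1293 0.0605] 0.062 0.0659 [516.2 130.4] [30.6 11.9] 11.0
reade
[... 206 characters left out ...]
windowr [347 275  34  33 324] [ 0.5128 -0.2372  0.0368] 0.0368 0.0385 [ 510.9 -228.7] [94.6 88.6] 82.6
windowr [339 289   9   5  18] [ 0.4769 -0.1979  0.0368] 0.0365 0.0381 [ 476.8 -197.5] [14.2 20.3] 61.2
windowr [358 304  10   9  19] [ 0.4697 -0.2701  0.0365] 0.0363 0.038 [ 466.4 -268.9] [10.8 31.3] 78.6
150 240 [ 0.5316  0.5402 -0.2039]
300 270 [ 0.4086  0.0088 -0.0051]
376 263 [ 0.4237 -0.2238  0.0595]
260 260 [0.4376 0.1315 0.031 ]
258 237 [0.5062 0.1357 0.056 ]
376 235 [ 0.5132 -0.2283  0.031 ]
284 176 [0.6437 0.0437 0.2838]
324 158 [ 0.6425 -0.0627  0.4752]
235 150 [0.6574 0.1484 0.4995]
330 201 [ 0.6262 -0.0873  0.0055]
323 246 [ 0.4809 -0.0638  0.0222]
285 200 [0.6263 0.0543 0.0278]
```

View pics/topc.png

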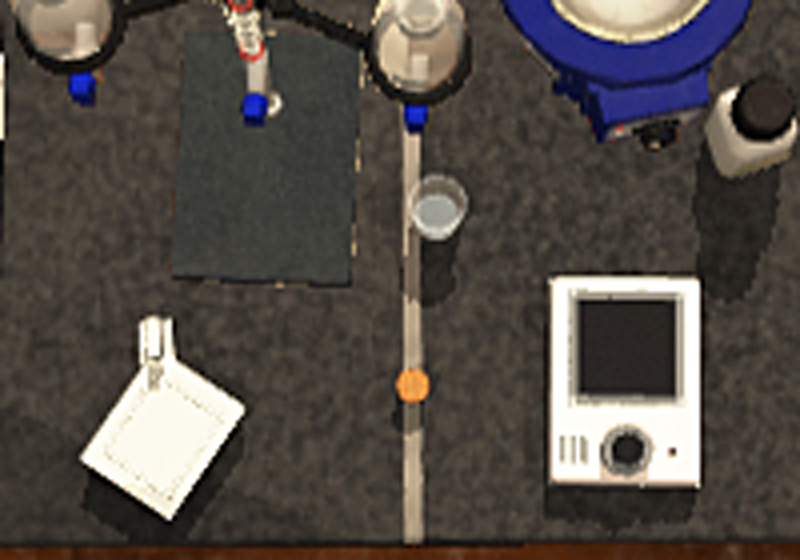

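View pics/scenec.png

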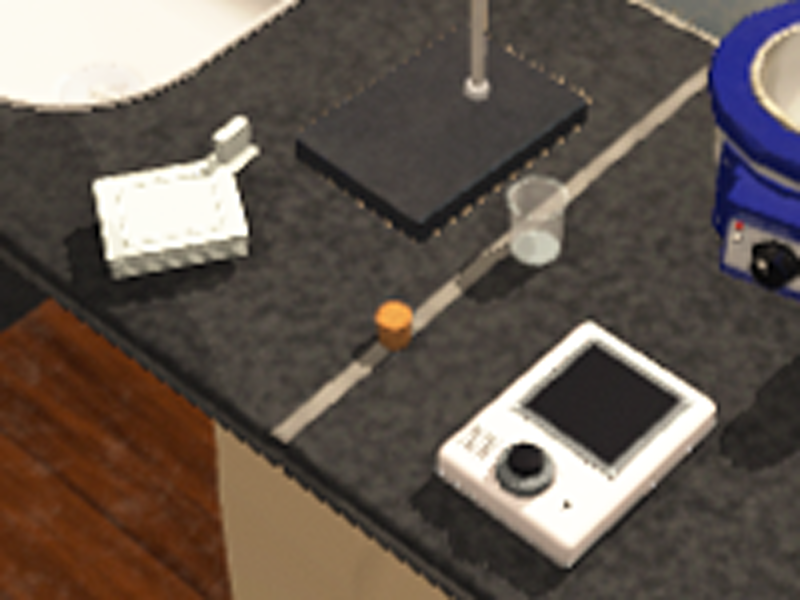

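```bash
cat >> h.py <<'E'
from scipy.spatial.transform import Rotation as R
def rot(q): return R.from_quat([q[1],q[2],q[3],q[0]])
def down(xang,tilt=0):
    """tool down, tool x at angle xang deg about world z; tilt deg about tool y"""
    a=np.radians(xang); x=np.array([np.cos(a),np.sin(a),0]);z=np.array([0,0,-1.]);y=np.cross(z,x)
    return R.from_matrix(np.stack([x,y,z],1))*R.from_euler('y',tilt,degrees=True)
def move(pos,Rt,s=None):
    s=s or env.get_state(); R0=rot(s['tool_rot'])
    rv=(R0.inv()*Rt).as_rotvec(degrees=True); sh=R0.inv().apply(np.array(pos)-s['ee_pos'])*100
    print('row',rv.round(2),sh.round(2),'rows>=',max(np.linalg.norm(rv)/7.16,np.linalg.norm(sh)/4.17).round(1))
E
python3 - <<'E'
from h import *
s=env.get_state(); p=camera_params('wrist'); C=np.linalg.inv(p['view']); R0=rot(s['tool_rot'])
print('cam in tool',R0.inv().apply(C[:3,3]-s['ee_pos']).round(4)); print((R0.inv().as_matrix()@C[:3,:3]).round(3))
im,d,q=load('top0');w=world(d,q)
for n,lo,hi in [('bottle',(0.56,-0.36),(0.75,-0.28)),('beaker50',(0.56,-0.14),(0.66,-0.06)),('flask',(0.56,-0.44),(0.75,-0.36)),('leftbeakers',(0.36,0.25),(0.5,0.5)),('mantle',(.58,-.33),(.9,-.15))]:
    m=(w[...,0]>lo[0])&(w[...,0]<hi[0])&(w[...,1]>lo[1])&(w[...,1]<hi[1])&(w[...,2]>0.03)
    k=w[m]; print(n,m.sum(),k.min(0).round(3) if m.any() else '',k.max(0).round(3) if m.any() else '')
move([0.40,0.13,0.26],down(188)); 
print(R0.as_matrix().round(3))
E
```

```text
cam in tool [ 0.0663  0.0006 -0.1429]
[[-0.     0.965  0.261]
 [ 1.     0.    -0.   ]
 [-0.     0.261 -0.965]]
bottle 549 [ 0.644 -0.359  0.03 ] [ 0.75  -0.28   0.145]
beaker50 407 [ 0.597 -0.105  0.034] [ 0.66  -0.06   0.485]
flask 331 [ 0.631 -0.44   0.03 ] [ 0.75  -0.397  0.118]
leftbeakers 253 [0.36  0.406 0.03 ] [0.422 0.48  0.1  ]
mantle 3949 [ 0.644 -0.33   0.03 ] [ 0.894 -0.151  0.266]
row [-5.000e-02 -2.000e-02 -2.833e+01] [-33.   -26.39  -2.89] rows>= 10.2
[[-0.938  0.347 -0.   ]
 [ 0.347  0.938 -0.001]
 [ 0.    -0.001 -1.   ]]
```

```bash
python3 - <<'E'
from h import *
move([0.49,0.135,0.22],down(188))
E
```

```text
row [-5.000e-02 -2.000e-02 -2.833e+01] [-41.26 -22.79   1.1 ] rows>= 11.3
```

Emit:
drive_tool:
  targets: "0 0 -28.3 -41.3 -22.8 1.1 1; 0 0 -28.3 -41.3 -22.8 1.1 1; 0 0 -28.3 -41.3 -22.8 1.1 1; 0 0 -28.3 -41.3 -22.8 1.1 1; 0 0 -28.3 -41.3 -22.8 1.1 1; 0 0 -28.3 -41.3 -22.8 1.1 1; 0 0 -28.3 -41.3 -22.8 1.1 1; 0 0 -28.3 -41.3 -22.8 1.1 1; 0 0 -28.3 -41.3 -22.8 1.1 1; 0 0 -28.3 -41.3 -22.8 1.1 1"

```text
time: 0.98
ee_pos: [0.4427, 0.1898, 0.2221]
tool_rot: [0.0, -0.069, 0.998, 0.0]
contact_force: [1.2, 1.4, -0.2]
finger_gap: 1.0
```

Emit:
drive_tool:
  targets: "0 0 0 -5.4 -3 0 1; 0 0 0 -5.4 -3 0 1; 0 0 0 -5.4 -3 0 1; 0 0 0 -5.4 -3 0 1"

```text
time: 1.32
ee_pos: [0.4998, 0.1688, 0.2214]
tool_rot: [-0.001, -0.069, 0.998, -0.0]
contact_force: [-1.1, -0.5, 0.1]
finger_gap: 1.001
```

```bash
python3 - <<'E'
from h import *
shot('wrist','w1'); print(env.get_state()['ee_pos'])
E
```

```text
[0.49884926 0.16932573 0.22155319]
```

View pics/w1.png

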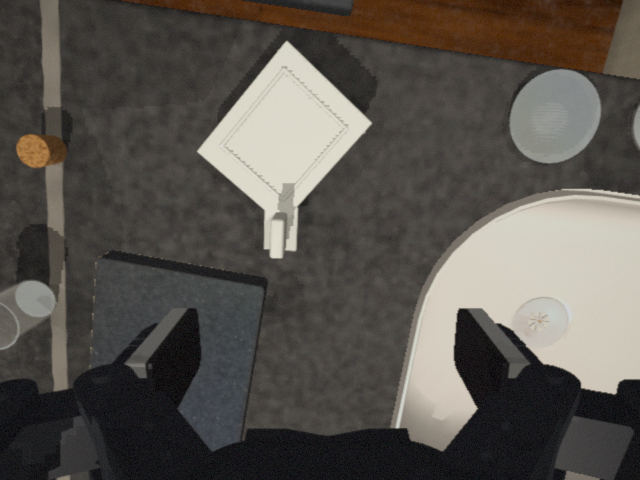

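The wrist view shows the cover with corners at about (288,42), (371,123) and (198,151), and the rib top at about (278,235).

```bash
cat >> h.py <<'E'
def ray(p,uv,z):
    K=np.array(p['K']);C=np.linalg.inv(np.array(p['view']))
    uv=np.atleast_2d(np.array(uv,float))
    c=np.stack([(uv[:,0]-K[0,2])/K[0,0],-(uv[:,1]-K[1,2])/K[1,1],-np.ones(len(uv))],1)
    dw=c@C[:3,:3].T; o=C[:3,3]; t=(z-o[2])/dw[:,2]
    return o+t[:,None]*dw
E
python3 - <<'E'
from h import *
im,d,p=load('w1'); w=world(d,p)
def rep(nm,m):
    nn,l,st,c=cv2.connectedComponentsWithStats(m.astype(np.uint8))
    for i in range(1,nn):
        if st[i,4]<60: continue
        q=w[l==i]; r=cv2.minAreaRect((q[:,:2]*1000).astype(np.float32)); print(nm,st[i],q.mean(0).round(4),np.round(r[0],1),np.round(r[1],1),round(r[2],1))
reg=np.zeros((480,640),bool); reg[20:270,180:390]=1
rep('rib',reg&(w[...,2]>0.056)&(w[...,2]<.08))
rep('plate',reg&(w[...,2]>0.03)&(w[...,2]<.05))
b=reg&(im.min(-1)>120)
nn,l,st,c=cv2.connectedComponentsWithStats(b.astype(np.uint8)); print(st)
# plane-rect fit of bright plate above rib
pl=b.copy(); pl[205:]=0; pl=cv2.morphologyEx(pl.astype(np.uint8),cv2.MORPH_CLOSE,np.ones((7,7)))
ys,xs=np.nonzero(pl); W=ray(p,np.stack([xs,ys],1),0.037); r=cv2.minAreaRect((W[:,:2]*1000).astype(np.float32)); print(r, (cv2.boxPoints(r)).round(1))
print('z med plate',np.median(w[pl>0][:,2]))
print(w[100:180:40,40:180:40,2].round(4))
print('ray rib',ray(p,[(278,214),(277,256),(271,235),(285,235)],0.064).round(4))
a=im[20:280,180:390]; cv2.imwrite('pics/w1c.png',cv2.resize(a[:,:,::-1],None,fx=2.3,fy=2.3,interpolation=cv2.INTER_CUBIC))
E
```

```text
rib [269 217  16  41 577] [0.5147 0.1344 0.0636] [515.5 134.1] [29.4 10.1] 4.0
plate [  197    41   174   210 16623] [0.4449 0.1292 0.0374] [460.  130.8] [107.2 127.9] 55.6
[[     0      0    640    480 289952]
 [   197     41    175    218  17248]]
((444.34429931640625, 128.9865264892578), (84.2744140625, 104.25182342529297), 55.58063888549805) [[377.5 123.7]
 [463.5  64.8]
 [511.2 134.3]
 [425.2 193.2]]
z med plate nan
[[ 0.0003  0.      0.0002 -0.0003]
 [ 0.0263  0.001   0.0009 -0.0002]]
ray rib [[0.4975 0.1337 0.064 ]
 [0.5289 0.1363 0.064 ]
 [0.5136 0.1303 0.064 ]
 [0.5122 0.1404 0.064 ]]
```

View pics/w1c.png

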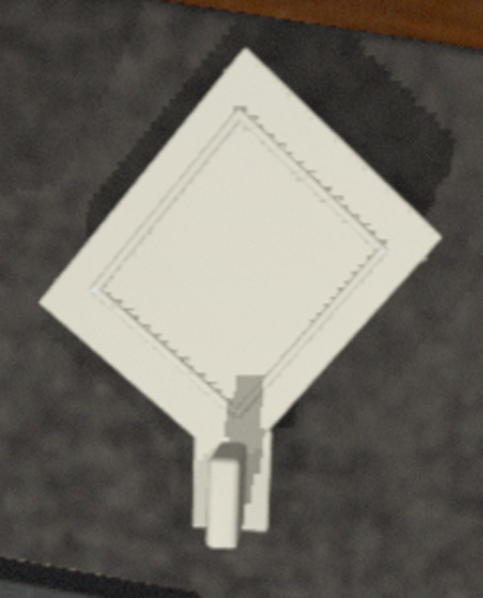

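```bash
python3 - <<'E'
from h import *
move([0.46,-0.225,0.22],down(180))
E
```

```text
row [-0.   -0.09  7.94] [  9.29 -38.52   0.17] rows>= 9.5
```

Emit:
drive_tool:
  targets: "0 0 7.9 9.3 -38.5 0.2 -1; 0 0 7.9 9.3 -38.5 0.2 -1; 0 0 7.9 9.3 -38.5 0.2 -1; 0 0 7.9 9.3 -38.5 0.2 -1; 0 0 7.9 9.3 -38.5 0.2 -1; 0 0 7.9 9.3 -38.5 0.2 -1; 0 0 7.9 9.3 -38.5 0.2 -1; 0 0 7.9 9.3 -38.5 0.2 -1; 0 0 7.9 9.3 -38.5 0.2 -1; 0 0 7.9 9.3 -38.5 0.2 -1"

```text
time: 2.2
ee_pos: [0.4597, -0.2273, 0.2203]
tool_rot: [0.0, -0.0, 1.0, -0.001]
contact_force: [0.4, -0.5, -0.2]
finger_gap: -0.002
```

Emit:
drive_tool:
  targets: "0 0 0 0 0 0 -1; 0 0 0 0 0 0 -1; 0 0 0 0 0 0 -1"

```text
time: 2.45
ee_pos: [0.4604, -0.2232, 0.2201]
tool_rot: [-0.0, -0.001, 1.0, 0.0]
contact_force: [0.3, 0.4, 0.2]
finger_gap: -0.003
```

```bash
python3 - <<'E'
from h import *
shot('wrist','w2'); print(env.get_state()['ee_pos'])
E
```

```text
[ 0.46056679 -0.22297446  0.22013255]
```

View pics/w2.png

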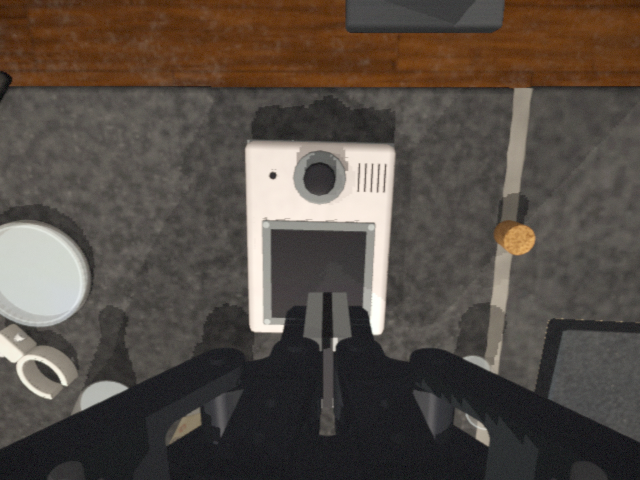

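The reader is in clear view: button cap at about (320,178), window frame corners at about (266,224) and (372,226).

```bash
python3 - <<'E'
from h import *
im,d,p=load('w2'); w=world(d,p)
g=im.max(-1)
m=np.zeros_like(g); m[155:200,296:346]=1
b=(m>0)&(g<50); nn,l,st,c=cv2.connectedComponentsWithStats(b.astype(np.uint8)); i=1+st[1:,4].argmax(); print(st[i],c[i]); q=w[l==i]
print('btn z',np.nanpercentile(q[:,2],[5,25,50,75,95]).round(4), 'xy ray .059',ray(p,[c[i]],0.059).round(4), np.nanmean(q,0).round(4))
ys,xs=np.nonzero(l==i); rr=ray(p,np.stack([xs,ys],1),0.059); print('extent',rr.min(0),rr.max(0))
ring=w[155:205,293:347]; print(np.histogram(ring[...,2],bins=np.arange(.03,.066,.002)))
# reader top rect
m2=np.zeros(g.shape,bool); m2[130:345,235:410]=1
b=m2&(im.min(-1)>110)
nn,l,st,c=cv2.connectedComponentsWithStats(b.astype(np.uint8)); i=1+st[1:,4].argmax(); ys,xs=np.nonzero(l==i)
W=ray(p,np.stack([xs,ys],1),0.033); r=cv2.minAreaRect((W[:,:2]*1000).astype(np.float32)); print(r)
# dark glass
b=np.zeros(g.shape,bool); b[222:300,260:375]=1; b&=(g<75)
ys,xs=np.nonzero(b)
for v in (235,250,265,280):
    u=xs[ys==v]; print(v,u.min(),u.max(),ray(p,[(u.min(),v),(u.max(),v)],0.0365).round(4).tolist())
u=320; v=ys[xs==u]; print(v.min(), ray(p,[(u,v.min())],0.0365))
E
```

```text
[305 163  30  20 170] [322.21176471 170.47058824]
btn z [0.0529 0.0548 0.0557 0.0563 0.0569] xy ray .059 [[ 0.4227 -0.2257  0.059 ]] [ 0.423  -0.2257  0.0554]
extent [ 0.41745696 -0.23795607  0.059     ] [ 0.43080934 -0.21730293  0.059     ]
(array([  1, 199, 360,   3,   0,   3,  14, 524, 752,  12,   4,  40, 343,
       436,   2,   0,   0]), array([0.03 , 0.032, 0.034, 0.036, 0.038, 0.04 , 0.042, 0.044, 0.046,
       0.048, 0.05 , 0.052, 0.054, 0.056, 0.058, 0.06 , 0.062, 0.064]))
((483.39605712890625, -229.3960418701172), (115.13168334960938, 159.41136169433594), 88.63900756835938)
235 272 365 [[0.4755, -0.2657, 0.0365], [0.4753, -0.1921, 0.0365]]
250 272 364 [[0.4878, -0.2661, 0.0365], [0.4877, -0.1925, 0.0365]]
265 272 363 [[0.5004, -0.2665, 0.0365], [0.5003, -0.193, 0.0365]]
280 272 362 [[0.5133, -0.2669, 0.0365], [0.5131, -0.1935, 0.0365]]
231 [[ 0.47213205 -0.22770732  0.0365    ]]
```

```bash
python3 - <<'E'
from h import *
im,d,p=load('w2'); w=world(d,p)
m=np.zeros(d.shape,bool); m[150:205,290:350]=1; m&=w[...,2]>0.052
q=w[m]; print(m.sum(),(q.min(0)+q.max(0))/2,q.mean(0),q.max(0)-q.min(0), np.median(q[:,2]))
E
```

```text
821 [ 0.4294024  -0.22848311  0.05522478] [ 0.42882681 -0.22837477  0.05593236] [0.02334652 0.0225862  0.00584095] 0.056073616168107354
```

Emit:
drive_tool:
  targets: "0 0 0 3.2 -0.5 10 -1; 0 0 0 3.2 -0.5 10 -1; 0 0 0 3.2 -0.5 10 -1; 0 0 0 3.2 -0.5 14.8 -1; 0 0 0 3.2 -0.5 14.8 -1; 0 0 0 3.2 -0.5 14.8 -1; 0 0 0 3.2 -0.5 14.8 -1"

```text
time: 3.08
ee_pos: [0.4294, -0.2291, 0.0732]
tool_rot: [0.0, -0.001, 1.0, -0.0]
contact_force: [1.1, 0.0, -0.3]
finger_gap: -0.001
```

Emit:
drive_tool:
  targets: "0 0 0 0 0 0.5 -1; 0 0 0 0 0 1 -1; 0 0 0 0 0 1.3 -1; 0 0 0 0 0 1.5 -1; 0 0 0 0 0 1.7 -1; 0 0 0 0 0 1.7 -1;  0 0 0 0 0 1.7 -1"

```text
time: 3.67
ee_pos: [0.4288, -0.2298, 0.0552]
tool_rot: [0.0, -0.001, 1.0, -0.0]
contact_force: [0.1, 1.3, 2.0]
finger_gap: 0.001
```

Emit:
drive_tool:
  targets: "0 0 0 0 0 0.2 -1; 0 0 0 0 0 0.3 -1; 0 0 0 0 0 0.4 -1; 0 0 0 0 0 0.4 -1"

```text
time: 4.0
ee_pos: [0.4289, -0.2298, 0.0511]
tool_rot: [0.0, -0.001, 1.0, -0.0]
contact_force: [-0.6, -0.9, 4.7]
finger_gap: -0.005
```

Emit:
drive_tool:
  targets: "0 0 0 0 0 0.1 -1; 0 0 0 0 0 0.2 -1; 0 0 0 0 0 0.3 -1; 0 0 0 0 0 0.3 -1"

```text
time: 4.33
ee_pos: [0.429, -0.23, 0.0496]
tool_rot: [0.0, -0.001, 1.0, -0.0]
contact_force: [-5.4, 3.3, 29.3]
finger_gap: 0.004
```

Hard stop reached (29 N), so the button is fully down. I'll release it and go back to the cover.

Emit:
drive_tool:
  targets: "0 0 0 0 0 -0.6 -1; 0 0 0 0 0 -1.2 -1; 0 0 0 0 0 -4 -1; 0 0 0 0 0 -8 -1; 0 0 0 0 0 -12 1; 0 0 0 0 0 -16 1; 0 0 0 0 0 -16 1; 0 0 0 0 0 -16 1"

```text
time: 5.0
ee_pos: [0.4297, -0.2305, 0.2101]
tool_rot: [0.002, -0.001, 1.0, -0.001]
contact_force: [0.8, -0.0, -1.2]
finger_gap: 0.565
```

```bash
python3 - <<'E'
from h import *
im,d,p=shot('wrist','w3'); w=world(d,p)
q=w[(abs(w[...,0]-.429)<.02)&(abs(w[...,1]+.2284)<.02)&(w[...,2]>.048)&(w[...,2]<.07)]
print(len(q),np.median(q[:,2]))
# grasp approach: rib
a=184.3; move([0.516,0.1345,0.13],down(a)); print(env.get_state()['ee_pos'])
E
```

```text
852 0.055957045595887045
row [-0.03  0.03 -4.23] [-8.76 36.42  7.82] rows>= 9.2
[ 0.42876905 -0.22980934  0.20835701]
```

Emit:
drive_tool:
  targets: "0 0 -4.3 -8.7 36.4 0 1; 0 0 -4.3 -8.7 36.4 0 1; 0 0 -4.3 -8.7 36.4 0 1; 0 0 -4.3 -8.7 36.4 0 1; 0 0 -4.3 -8.7 36.4 0 1; 0 0 -4.3 -8.7 36.4 0 1; 0 0 -4.3 -8.7 36.4 0 1; 0 0 -4.3 -8.7 36.4 4 1; 0 0 -4.3 -8.7 36.4 8 1; 0 0 -4.3 -8.7 36.4 8 1"

```text
time: 5.88
ee_pos: [0.5143, 0.1368, 0.1253]
tool_rot: [-0.001, -0.039, 0.999, 0.0]
contact_force: [0.4, -0.2, -0.5]
finger_gap: 1.002
```

Emit:
drive_tool:
  targets: "0 0 0 0 0 0 1; 0 0 0 0 0 0 1; 0 0 0 0 0 0 1"

```text
time: 6.13
ee_pos: [0.5146, 0.1339, 0.1276]
tool_rot: [-0.001, -0.038, 0.999, -0.0]
contact_force: [0.4, -0.4, 0.3]
finger_gap: 1.001
```

```bash
python3 - <<'E'
from h import *
im,d,p=shot('wrist','w4'); w=world(d,p)
q=w[(abs(w[...,0]-.516)<.03)&(abs(w[...,1]-.134)<.03)&(w[...,2]>.055)&(w[...,2]<.075)]
print(len(q),np.median(q,0),cv2.minAreaRect((q[:,:2]*1000).astype(np.float32)))
m=(abs(w[...,0]-.47)<.1)&(abs(w[...,1]-.134)<.03)&(w[...,2]>.03)&(w[...,2]<.045); print(np.median(w[m][:,2]))
s=env.get_state();print(s['ee_pos']); move([0.516,0.1345,0.041],down(184.3))
E
```

```text
1112 [0.51391852 0.13406267 0.06399544] ((515.3436889648438, 133.9735107421875), (29.409584045410156, 9.826190948486328), 4.379026889801025)
0.03735328304934288
[0.51530372 0.13362454 0.12840123]
row [-0.02 -0.    0.03] [-0.08  0.08  8.74] rows>= 2.1
```

View pics/w4.png

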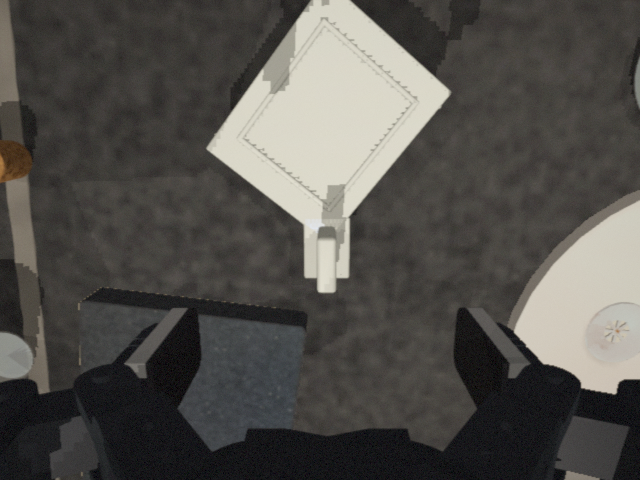

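Emit:
drive_tool:
  targets: "0 0 0 0 0 4 1; 0 0 0 0 0 7 1; 0 0 0 0 0 8.6 1; 0 0 0 0 0 8.6 1; 0 0 0 0 0 8.6 1"

```text
time: 6.6
ee_pos: [0.5155, 0.1335, 0.0428]
tool_rot: [0.0, -0.037, 0.999, -0.0]
contact_force: [1.0, -0.3, 0.9]
finger_gap: 1.001
```

```bash
python3 - <<'E'
from h import *
move([0.5153,0.134,0.0415],down(184.3)); s=env.get_state();print(s['ee_pos'],s['contact_force'])
E
```

```text
row [-0.01  0.   -0.01] [0.02 0.05 0.13] rows>= 0.0
[0.51549248 0.13349219 0.04279153] [ 0.97475086 -0.2518722   0.89150287]
```

Emit:
drive_tool:
  targets: "0 0 0 0 0.05 0.1 0.4; 0 0 0 0 0.05 0.1 0; 0 0 0 0 0.05 0.1 -0.4; 0 0 0 0 0.05 0.1 -0.6; 0 0 0 0 0.05 0.1 -0.7; 0 0 0 0 0.05 0.1 -0.8; 0 0 0 0 0.05 0.1 -0.9; 0 0 0 0 0.05 0.1 -1; 0 0 0 0 0.05 0.1 -1; 0 0 0 0 0.05 0.1 -1"

```text
time: 7.43
ee_pos: [0.5155, 0.1348, 0.0414]
tool_rot: [0.0, -0.038, 0.999, -0.0]
contact_force: [-0.1, -1.3, 5.9]
finger_gap: 0.105
```

```bash
python3 - <<'E'
from h import *
im,d,p=shot('wrist','w5'); s=env.get_state();print(s)
E
```

```text
{'time': 7.4833, 'joint_pos': array([ 1.18694512e-01,  4.89042135e-01, -4.05119648e-01,  6.76080246e-01,
       -4.27851666e-04,  4.24276702e-02]), 'joint_vel': array([ 0.0022719 , -0.00062622, -0.00049417, -0.00013255,  0.00078762,
        0.00046078]), 'tau': array([ 7.49822035e-01, -5.64651632e+01,  2.45063674e+01, -4.72734980e-01,
        5.03913034e-01,  5.47207240e-02]), 'ee_pos': array([0.51551796, 0.13475508, 0.04142295]), 'tool_rot': array([ 2.93465520e-04, -3.81241179e-02,  9.99272950e-01, -1.90928723e-04]), 'contact_force': array([-0.76794577, -0.45656433,  5.62692667]), 'torque': array([-0.41653031,  0.24281175,  0.04491031]), 'finger_gap': 0.10301271647506091}
```

View pics/w5.png

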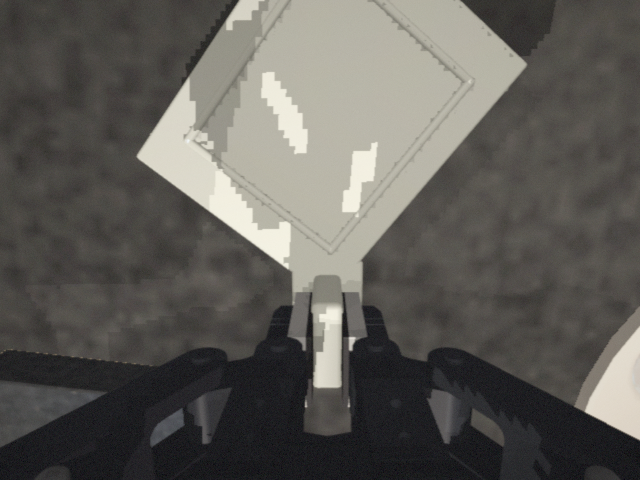

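Emit:
drive_tool:
  targets: "0 -0.5 0 0.01 0 -0.12 -1; 0 -1 0 0.015 0 -0.23 -1; 0 -1.5 0 0.025 0 -0.35 -1; 0 -2 0 0.035 0 -0.47 -1; 0 -2.5 0 0.045 0 -0.58 -1; 0 -3 0 0.057 0 -0.7 -1; 0 -3.5 0 0.07 0 -0.82 -1; 0 -4 0 0.085 0 -0.93 -1; 0 -4.5 0 0.1 0 -1.05 -1; 0 -5 0 0.115 0 -1.165 -1"

```text
time: 8.32
ee_pos: [0.5135, 0.1348, 0.0527]
tool_rot: [0.044, -0.038, 0.998, 0.002]
contact_force: [-3.3, 0.5, -0.4]
finger_gap: 0.103
```

Emit:
drive_tool:
  targets: "0 0 0 0 0 0 -1; 0 0 0 0 0 0 -1"

```text
time: 8.48
ee_pos: [0.5137, 0.1348, 0.0528]
tool_rot: [0.043, -0.038, 0.998, 0.002]
contact_force: [-4.1, 0.5, 0.0]
finger_gap: 0.101
```

```bash
python3 - <<'E'
from h import *
im,d,p=shot('scene','s6'); s=env.get_state();print(s['ee_pos'],s['contact_force'],s['torque'],s['finger_gap'])
a=im[180:310,190:340]; cv2.imwrite('pics/s6c.png',cv2.resize(a[:,:,::-1],None,fx=4.5,fy=4.5,interpolation=cv2.INTER_CUBIC))
E
```

```text
[0.51385771 0.13478829 0.05274306] [-3.45425996 -0.01583285  0.21503574] [ 0.05628785  0.95962841 -0.10477441] 0.10168156946204554
```

View pics/s6c.png

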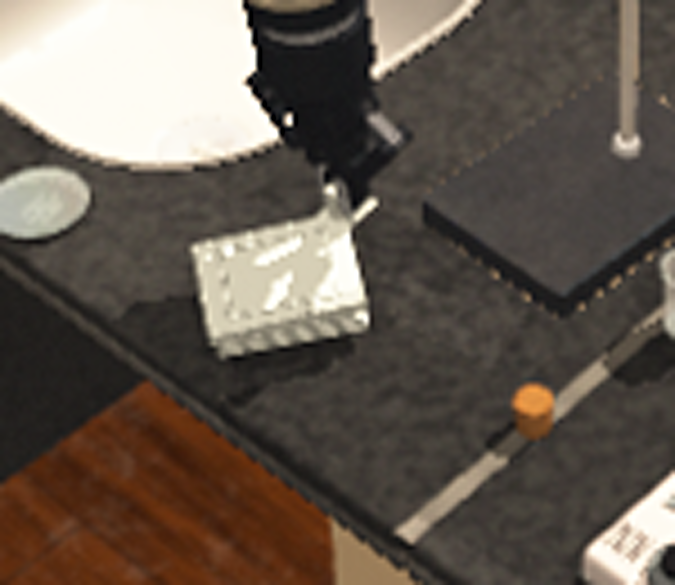

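Emit:
drive_tool:
  targets: "0 0 0 0.05 0 0 -1; 0 0 0 0.1 0 0 -1; 0 0 0 0.1 0 0 -1"

```text
time: 8.78
ee_pos: [0.5137, 0.1348, 0.0528]
tool_rot: [0.044, -0.038, 0.998, 0.002]
contact_force: [-1.8, 0.0, 1.0]
finger_gap: 0.099
```

```bash
python3 - <<'E'
from h import *
im,d,p=shot('wrist','w7'); s=env.get_state();print(s['ee_pos'],s['contact_force'],s['torque'],s['finger_gap'])
E
```

```text
[0.51368251 0.13478857 0.05283107] [-1.00435451  0.26830152  2.51058515] [ 0.08899834  0.37662543 -0.03816207] 0.10118645758940611
```

View pics/w7.png

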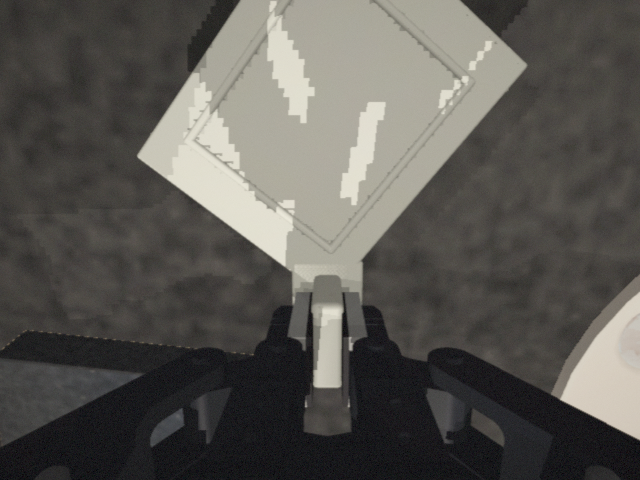

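Emit:
drive_tool:
  targets: "0 -0.5 0 0.014 0 -0.12 -1; 0 -1 0 0.028 0 -0.23 -1; 0 -1.5 0 0.045 0 -0.35 -1; 0 -2 0 0.06 0 -0.47 -1; 0 -2.5 0 0.08 0 -0.58 -1; 0 -3 0 0.097 0 -0.7 -1; 0 -3.5 0 0.117 0 -0.82 -1; 0 -4 0 0.137 0 -0.93 -1; 0 -4 0 0.137 0 -0.93 -1; 0 -4 0 0.137 0 -0.93 -1"

```text
time: 9.67
ee_pos: [0.5108, 0.1346, 0.0619]
tool_rot: [0.079, -0.038, 0.996, 0.003]
contact_force: [0.5, -0.2, -0.6]
finger_gap: 0.108
```

```bash
python3 - <<'E'
from h import *
im,d,p=shot('scene','s8'); s=env.get_state();print(s['ee_pos'],s['contact_force'],s['torque'],s['finger_gap'],rot(s['tool_rot']).as_matrix()[:,2])
a=im[180:310,190:340]; cv2.imwrite('pics/s8c.png',cv2.resize(a[:,:,::-1],None,fx=4.5,fy=4.5,interpolation=cv2.INTER_CUBIC))
E
```

```text
[0.51093918 0.13456489 0.06183301] [ 0.81767998  0.15931446 -0.48456902] [-0.05774418  0.18861276 -0.02867521] 0.10222668894383331 [ 0.15609429  0.01189902 -0.98767048]
```

View pics/s8c.png

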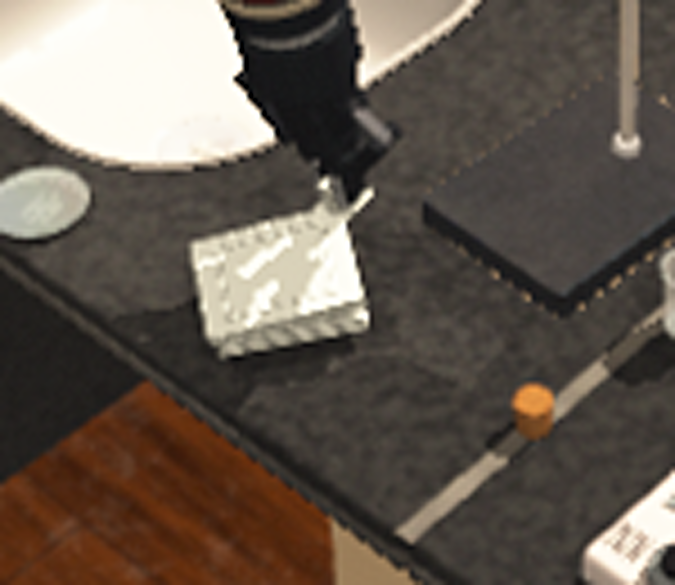

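The stack's lower corners, at (222,355) and (368,327) in the crop, haven't moved and the forces are small. I'll keep tilting.

Emit:
drive_tool:
  targets: "0 -0.6 0 0.016 0 -0.14 -1; 0 -1.2 0 0.035 0 -0.28 -1; 0 -1.8 0 0.053 0 -0.42 -1; 0 -2.4 0 0.075 0 -0.56 -1; 0 -3 0 0.097 0 -0.7 -1; 0 -3.5 0 0.117 0 -0.82 -1; 0 -4 0 0.137 0 -0.93 -1; 0 -4.5 0 0.16 0 -1.05 -1; 0 -5 0 0.182 0 -1.16 -1; 0 -5 0 0.182 0 -1.16 -1"

```text
time: 10.55
ee_pos: [0.5069, 0.1343, 0.073]
tool_rot: [0.122, -0.038, 0.992, 0.005]
contact_force: [-0.1, 0.3, -1.6]
finger_gap: 0.1
```

```bash
python3 - <<'E'
from h import *
im,d,p=shot('scene','s9'); s=env.get_state();print(s['ee_pos'],s['contact_force'],s['torque'],s['finger_gap'],rot(s['tool_rot']).as_matrix()[:,2])
a=im[180:310,190:340]; cv2.imwrite('pics/s9c.png',cv2.resize(a[:,:,::-1],None,fx=4.5,fy=4.5,interpolation=cv2.INTER_CUBIC))
E
```

```text
[0.50710475 0.13426622 0.07302488] [ 0.74312392  0.33100763 -0.2932293 ] [-0.00830547  0.20138171  0.03553899] 0.10111648124244005 [ 0.24142773  0.01843572 -0.97024367]
```

View pics/s9c.png

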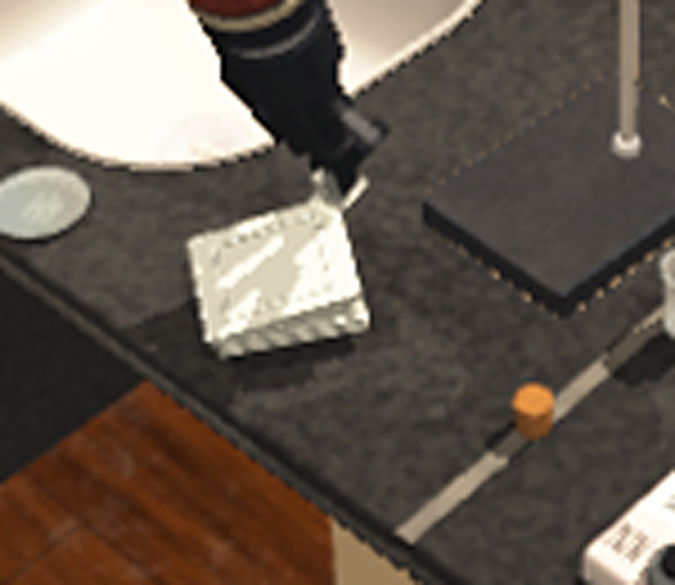

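Emit:
drive_tool:
  targets: "0 0 0 -0.03 0 -0.12 -1; 0 0 0 -0.06 0 -0.24 -1; 0 0 0 -0.09 0 -0.36 -1; 0 0 0 -0.12 0 -0.48 -1; 0 0 0 -0.15 0 -0.6 -1; 0 0 0 -0.18 0 -0.73 -1; 0 0 0 -0.24 0 -0.97 -1; 0 0 0 -0.36 0 -1.45 -1; 0 0 0 -0.48 0 -1.94 -1; 0 0 0 -0.6 0 -2.42 -1"

```text
time: 11.43
ee_pos: [0.5074, 0.1343, 0.0985]
tool_rot: [0.122, -0.038, 0.992, 0.005]
contact_force: [0.0, 0.0, -0.6]
finger_gap: 0.108
```

```bash
python3 - <<'E'
from h import *
im,d,p=shot('scene','s10'); s=env.get_state();print(s['ee_pos'],s['contact_force'],s['torque'],s['finger_gap'],rot(s['tool_rot']).as_matrix()[:,2])
a=im[180:310,190:340]; cv2.imwrite('pics/s10c.png',cv2.resize(a[:,:,::-1],None,fx=4.5,fy=4.5,interpolation=cv2.INTER_CUBIC))
E
```

```text
[0.50800299 0.13441166 0.09946658] [1.32225032 0.22749719 0.30095268] [-0.01380909  0.1400016  -0.04136952] 0.0991222418746591 [ 0.24280833  0.01864193 -0.96989514]
```

View pics/s10c.png

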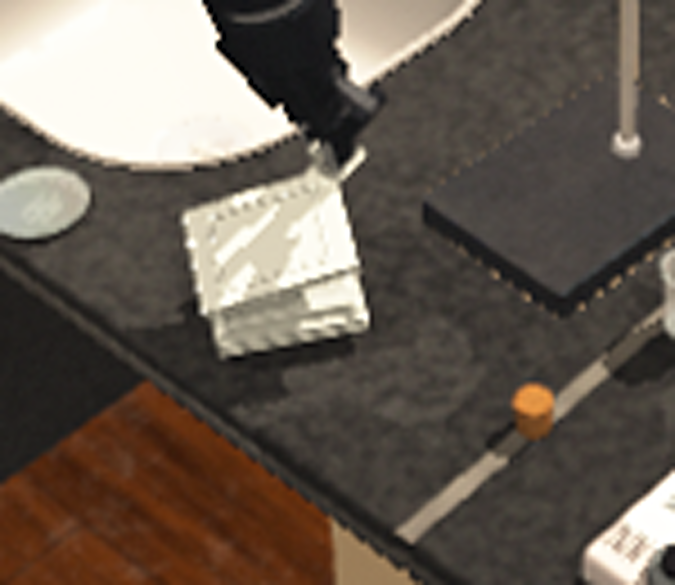

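Cover is free and the stack still stands in place. Now lift and level.

Emit:
drive_tool:
  targets: "0 0 0 -0.4 0 -1.6 -1; 0 0 0 -0.8 0 -3.2 -1; 0 0 0 -1.2 0 -4.8 -1; 0 0 0 -1.6 0 -6.4 -1; 0 2 0 -2 0 -8 -1; 0 5 0 -2.2 0 -9 -1; 0 8 0 -2.2 0 -9 -1; 0 11 0 -2.2 0 -9 -1; 0 14 0 -2.2 0 -9 -1; 0 14 0 -2.2 0 -9 -1"

```text
time: 12.32
ee_pos: [0.5083, 0.1342, 0.1905]
tool_rot: [-0.001, -0.038, 0.999, -0.0]
contact_force: [-1.2, -0.3, -1.9]
finger_gap: 0.103
```

```bash
python3 - <<'E'
from h import *
s=env.get_state();print(s['ee_pos'],s['contact_force'],s['torque'],s['finger_gap'],rot(s['tool_rot']).as_matrix()[:,2])
move([0.509,-0.3025,0.185],down(90))
E
```

```text
[0.50830989 0.13419059 0.19052044] [-1.17305999 -0.29149864 -1.87523328] [-0.01989656 -0.02572091  0.01574997] 0.10309434447395803 [-1.42393659e-03 -1.07755462e-04 -9.99998980e-01]
row [-7.000e-02 -6.000e-02  9.435e+01] [  3.24 -43.55   0.56] rows>= 13.2
```

Emit:
drive_tool:
  targets: "0 0 2 0.1 -1 0 -1; 0 0 6 0.3 -3 0 -1; 0 0 11 0.45 -5.2 0 -1; 0 0 16 0.6 -7.5 0 -1; 0 0 21 0.8 -9.8 0 -1; 0 0 26 1 -12 0 -1; 0 0 31 1.2 -14.3 0 -1; 0 0 36 1.3 -16.6 0 -1; 0 0 41 1.5 -18.9 0 -1; 0 0 46 1.6 -21.2 0 -1"

```text
time: 13.15
ee_pos: [0.506, -0.0798, 0.1907]
tool_rot: [0.001, 0.358, 0.934, -0.0]
contact_force: [0.8, -0.1, -0.3]
finger_gap: 0.098
```

```bash
python3 - <<'E'
from h import *
s=env.get_state();print(s['ee_pos'],s['finger_gap'])
move([0.509,-0.3025,0.185],down(90))
E
```

```text
[ 0.50595194 -0.07980135  0.19071603] 0.09827415336390363
row [ 0.06  0.08 48.02] [-15.12 -16.35   0.59] rows>= 6.7
```

Emit:
drive_tool:
  targets: "0 0 5 -1.5 -1.6 0 -1; 0 0 10.5 -3.2 -3.5 0 -1; 0 0 16 -5 -5.4 0 -1; 0 0 22 -6.8 -7.4 0 -1; 0 0 28 -8.6 -9.4 0 -1; 0 0 34 -10.6 -11.4 0 -1; 0 0 40 -12.4 -13.4 0 -1; 0 0 44 -13.8 -15 0 -1; 0 0 47 -14.6 -15.9 0 -1; 0 0 48 -15.1 -16.3 0 -1"

```text
time: 13.98
ee_pos: [0.5105, -0.3025, 0.1906]
tool_rot: [0.001, 0.707, 0.707, -0.0]
contact_force: [0.1, 0.5, 0.1]
finger_gap: 0.1
```

Emit:
drive_tool:
  targets: "0 0 0 0 0 0 -1; 0 0 0 0 0 0 -1; 0 0 0 0 0 0 -1"

```text
time: 14.23
ee_pos: [0.5114, -0.2995, 0.1907]
tool_rot: [-0.0, 0.704, 0.71, 0.0]
contact_force: [-0.1, 0.4, -1.0]
finger_gap: 0.104
```

```bash
python3 - <<'E'
from h import *
s=env.get_state();print(s['ee_pos'],s['finger_gap'],s['contact_force'])
for n in ['wrist','scene','top']: shot(n,n+'11')
im,d,p=load('wrist11'); w=world(d,p)
b=(im.min(-1)>90); 
move([0.509,-0.3025,0.124],down(90))
im,d,p=load('top11'); w=world(d,p)
m=(w[...,0]>.38)&(w[...,0]<.6)&(w[...,1]>-.34)&(w[...,1]<-.1)&(w[...,2]>.15)&(w[...,2]<.25); print(m.sum(),np.nanmean(w[m],0))
E
```

```text
[ 0.51141292 -0.2995264   0.19065983] 0.1037418320725225 [-0.08007789  0.35783303 -0.99768624]
row [0.01 0.   0.46] [-0.28 -0.28  6.67] rows>= 1.6
486 [ 0.52756275 -0.20465546  0.18430638]
```

View pics/wrist11.png

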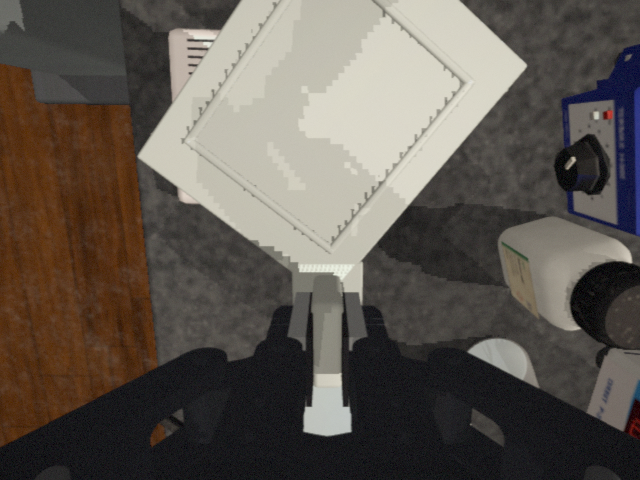

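View pics/scene11.png

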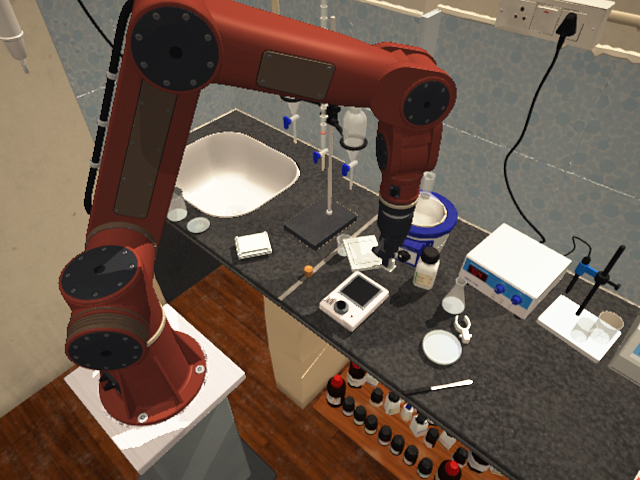

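View pics/top11.png

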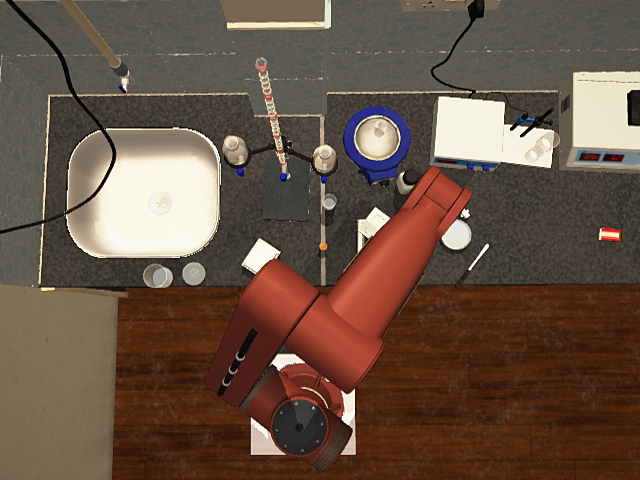

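```bash
cat > cov.py <<'E'
from h import *
def cov(fn):
    im,d,p=load(fn); w=world(d,p); s=env.get_state()
    zz=s['ee_pos'][2]
    m=np.zeros(d.shape,np.uint8)
    poly=np.array([[150,155],[290,5],[390,5],[515,66],[345,245]],np.int32); cv2.fillPoly(m,[poly],1)
    q=w[(m>0)&~np.isnan(w[...,2])]
    q=q[abs(q[:,2]-np.median(q[:,2]))<.008]
    A=np.c_[q[:,:2]-q[:,:2].mean(0),np.ones(len(q))]; c,*_=np.linalg.lstsq(A,q[:,2],rcond=None)
    print('tilt deg about',np.degrees(c[:2]).round(2),'mean z',c[2], 'tcp-plate',zz-c[2])
    n=np.array([-c[0],-c[1],1]); pt=np.r_[q[:,:2].mean(0),c[2]]
    K=p['K'];C=np.linalg.inv(p['view'])
    def onplane(uv):
        uv=np.atleast_2d(np.array(uv,float)); r=np.c_[(uv[:,0]-K[0,2])/K[0,0],-(uv[:,1]-K[1,2])/K[1,1],-np.ones(len(uv))]@C[:3,:3].T
        o=C[:3,3]; t=((pt-o)@n)/(r@n); return o+t[:,None]*r
    P=onplane([(138,157),(526,65)]); mid=P.mean(0); print('corners',P.round(4).tolist(),'dist',np.linalg.norm(P[0]-P[1]),'mid',mid.round(4),'TCP',s['ee_pos'].round(4))
    print('plate z at mid',mid[2],'-> underside',mid[2]-.003)
E
python3 -c "
from cov import *
cov('wrist11')"
```

```text
tilt deg about [ 0.05 -0.09] mean z 0.18653516571462994 tcp-plate 0.004163595955347182
corners [[0.4465, -0.2426, 0.1865], [0.5746, -0.2125, 0.1866]] dist 0.13164759872870319 mid [ 0.5106 -0.2276  0.1865] TCP [ 0.5117 -0.2997  0.1907]
plate z at mid 0.18653246391226225 -> underside 0.18353246391226224
```

Emit:
drive_tool:
  targets: "0 0 0 -0.27 -0.13 1 -1; 0 0 0 -0.27 -0.13 2.2 -1; 0 0 0 -0.27 -0.13 3.4 -1; 0 0 0 -0.27 -0.13 4.6 -1; 0 0 0 -0.27 -0.13 5.6 -1; 0 0 0 -0.27 -0.13 6.3 -1; 0 0 0 -0.27 -0.13 6.7 -1; 0 0 0 -0.27 -0.13 6.7 -1; 0 0 0 -0.27 -0.13 6.7 -1; 0 0 0 -0.27 -0.13 6.7 -1"

```text
time: 15.22
ee_pos: [0.5107, -0.3035, 0.1241]
tool_rot: [0.0, 0.705, 0.709, 0.0]
contact_force: [-0.3, 0.4, -0.4]
finger_gap: 0.107
```

```bash
python3 - <<'E'
from cov import *
for n in ['wrist','scene']: shot(n,n+'12')
cov('wrist12'); s=env.get_state(); print(s['time'],s['contact_force'],s['torque'],s['finger_gap'],s['joint_vel'].round(4))
a=load('scene12')[0][190:340,200:440]; cv2.imwrite('pics/s12c.png',cv2.resize(a[:,:,::-1],None,fx=3.3,fy=3.3,interpolation=cv2.INTER_CUBIC))
im,d,p=load('scene12'); w=world(d,p)
im0,d0,p0=load('scene0'); w0=world(d0,p0)
for ww,iv in((w0,'before'),(w,'after')):
    m=(abs(ww[...,0]-.445)<.075)&(abs(ww[...,1]-.127)<.08)&(ww[...,2]>.008)&(ww[...,2]<.045); q=ww[m]; r=cv2.minAreaRect((q[:,:2]*1000).astype(np.float32)); print(iv,m.sum(),r, np.percentile(q[:,2],90))
E
```

```text
tilt deg about [ 0.08 -0.15] mean z 0.11992851526410836 tcp-plate 0.004200509501690403
corners [[0.4459, -0.2465, 0.1199], [0.5741, -0.2165, 0.12]] dist 0.13164632324981085 mid [ 0.51   -0.2315  0.1199] TCP [ 0.5107 -0.3035  0.1241]
plate z at mid 0.11992409865352 -> underside 0.11692409865351999
15.3167 [-0.53127161 -0.98486013 -0.52550175] [-0.05948384  0.00411536  0.03480905] 0.10519222023003308 [-0.002  -0.0005 -0.0015  0.0001 -0.0014  0.0018]
before 868 ((450.1874084472656, 123.39259338378906), (92.64060974121094, 115.12344360351562), 55.45433044433594) 0.0386050741957721
after 722 ((444.703125, 124.41204071044922), (84.5286865234375, 100.3232192993164), 55.79730224609375) 0.035292004565199916
```

View pics/s12c.png

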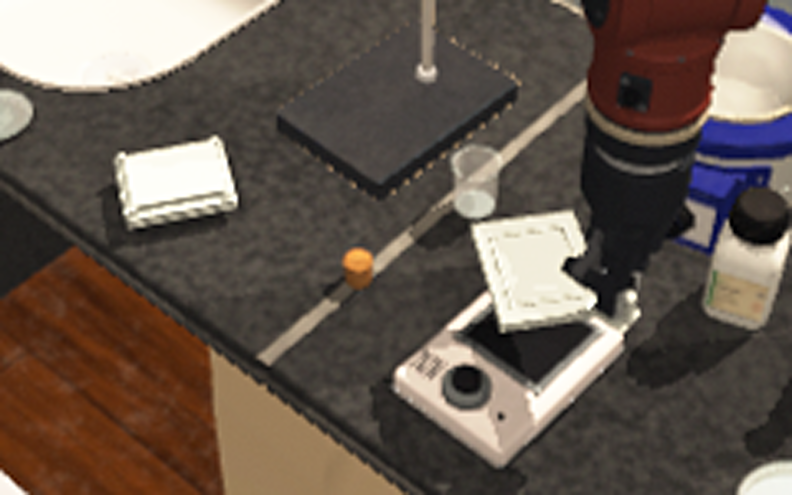

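View pics/wrist12.png

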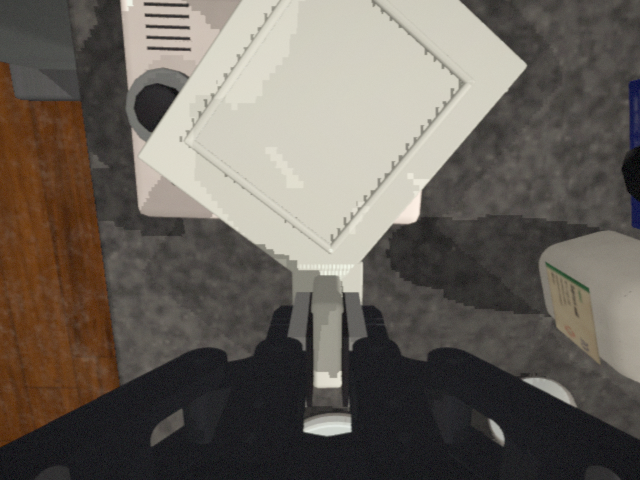

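The cover is level, within about 1 mm of the window centre and 80 mm above it, and the stack is standing where it was. Handing in.

```bash
python3 -c "
from h import *
print(ticket.finish_job())"
```

```text
the job is handed in; nothing more can be done
None
```

The job is done and handed in, at about 15.3 s of the 64 s allowed; no verdict was reported.

- **Button:** I pressed the reader's button until it hit its stop (about 29 N, fingertip at 49.6 mm). After release, the camera saw the cap back at its original height of about 56 mm.
- **Peel:** I gripped the cover by its rib and turned it up about 14° around the far corner, then lifted it clear. At about 5° of tilt the cover pushed sideways on the stack with about 4 N. I backed off about 1 mm and the force fell away. Camera views showed the stack's lower corners unmoved throughout.
- **Stack:** In the last scene view the stack is upright at its old spot, with its top at about 35 mm. The before and after outlines differ by a few mm, but the "before" outline still included the cover, so they don't compare exactly.
- **Final pose:** The cover is still held in the gripper over the window, and nothing was touching it in the last pictures.

| Final check | Measured | Target |
|---|---|---|
| Cover tilt | within 0.2° | about level |
| Cover centre (x, y) | (0.510, −0.2315) m | window centre, about (0.509, −0.2305) m |
| Height of underside above window | about 80 mm | about 80 mm |
| Outside force on the tool | under about 1.3 N (sensor noise level) | none |

In the last pictures the beaker, cork and other items in view looked untouched. I checked those by eye only.

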